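# Right the toppled grow-shelf fan and restart it

## Task

The little fan on the grow shelf has been knocked onto its back and has cut out. Tip it back up so that it stands on its foot close to where it fell, without lifting it off the shelf, and only then restart it by pushing the red button on the grey power box fully down and letting go. Leave the other things on the shelf where they are.

Things in the scene. Friction and masses are not known exactly. Their poses are not given: they have to be found in the camera images.
- fan: white desk fan with a black foot, 0.7 kg, 215 mm tall. Origin: centre of its foot's underside; z runs up the stem to the head; the face looks along -x. Heavy foot: 110 (x) by 120 (y) by 22 mm; centre of mass 38 mm above the underside. It starts on its back, face up, z level, on the foot's rear edge and the hump behind the head. The 63 mm gap between foot and head is open from above.
- fan_head (a point): centre of the fan's head (fan x = 0, y = 0, z = 150 mm): white drum of 130 mm diameter, axis along fan x, from x = -35 mm (wire guard over a dark disc with blue blades) to +20 mm; behind it a 60 mm round motor hump reaches x = +55 mm. The stem below, 18 mm round, runs on the z axis from z = 22 to 85 mm.
- fan_lip (a point): middle of the fan foot's front edge on the stem side (fan x = -55, y = 0, z = 22 mm); 110 mm above the shelf while the fan lies on its back, 22 mm when it stands
- start_top (a point): centre of the top of the red push button, 36 mm across, in a yellow collar on top of the power box (grey box 80 x 80 x 45 mm, fixed); it is pressed straight down
- start (a joint): travel of the red button: 0 m up, 0.008 m fully down; it springs back and takes about 5 N
- air_pump: fixed blue air pump with a grey cover, 80 x 80 x 52 mm, next to the power box and without a button; origin at the centre of its underside
- green_bottle: green glass bottle with metal cap, 68 mm across, 190 mm tall; origin at the centre of its underside, z up
- feed_bottle: small amber feed bottle with white cap, 50 mm across, 110 mm tall; origin at the centre of its underside, z up
- clay_pot: empty terracotta seedling pot, 72 mm across the rim, 65 mm tall; origin at the centre of its underside, z up
- jar: clear jar with green lid, 60 mm across, 75 mm tall; origin at the centre of its underside, z up
Things that resemble listed ones, but are neither listed nor needed, are in the scene too. Of the things that look like the fan, take the one that is farthest to the robot's right at the start.

How it is judged:
On the way, in this order (a step that is already met when the one before it is completed fails the run):
1. the fan stands still on its foot (angle between fan's own z axis and vertical below 0.1 rad and height (world z) of fan below 0.01 m and linear speed of fan below 0.03 m/s), for 0.3 s.
2. the red button is pushed fully down (value of joint start above 0.006 m), for 0.1 s.
At the end, for the whole second after the job is handed in: The fan stands at rest upright on its foot (within 0.1 rad, foot on the shelf), the centre of its foot's underside within 200 mm of where it was at the start (tipping alone moves it about 80 mm); the button is back up (all of step 1 and distance of fan from where it was at the start of the episode below 0.2 m and value of joint start below 0.002 m); the robot touches nothing.
It fails at once if the fan is lifted off the shelf (centre of the foot's underside more than 90 mm up; tipping keeps it below 60) (height (world z) of fan above 0.09 m).
It fails at once if the button is pushed (3 mm or more) before the fan is up (value of joint start above 0.003 m and angle between fan's own z axis and vertical above 0.3 rad).
It fails at once if another loose thing on the shelf is moved by more than 40 mm (distance of any of green_bottle, feed_bottle, clay_pot, jar from where it was at the start of the episode above 0.04 m).
It also fails if it takes over 42 s, if anything falls off the work surface, if the arm or the gripper's body presses on something with over 40 N, if the wrist force passes 120 N, or if a joint passes its speed limit or range.

## Robot

A 7-joint arm with a two-finger parallel gripper is mounted at the origin on the work surface. World frame = base frame: x ahead of the robot, y to its left, z up, the work surface at z = 0. Lengths are in m, angles in rad, forces in N, time in s.
With the tool pointing down it reaches from about 0.425 to 0.925 m from the base axis. Payload 6.8 kg.
Tool frame: the origin (TCP) lies at the very end of the fingers, on their centre line; the grasp point (between the pads) lies 19 mm behind it; z points along the fingers, y is the line along which they close (so a half turn about z gives the same grasp; the last joint's range is limited). The gripper opens to 85 mm and grips with 20 to 120 N. Pads are 22 mm wide; open, the fingers measure 114 mm over their backs; the gripper's body (76 mm by 85 mm) begins 54 mm behind the grasp point. The pads swing forward as they close: fully open they stand 13 mm farther back than shut.
Start: joints at [1.041, 0.477, 0.022, 1.555, -0.011, 1.109, -0.083], TCP at [0.276, -0.616, 0.231] pointing down, gripper open.
Joint ranges: [-2.96, 2.96], [-0.34, 2.1], [-1.41, 1.46], [0.24, 2.44], [-1.37, 4.51], [0.17, 1.92], [-2.96, 2.96]. Speed limits (rad/s): [2.39, 2.39, 3.14, 3.14, 3.14, 3.14, 3.14].

## Interface

Orientations are given as a rotation vector (axis times angle).
In Python, from bench import r gives the robot as it stands. The module is installed in compiled form; this text tells all that it offers.
- The arm moves only by the tool servo_tool, never from a script. Its argument "commands" is a list of rows, each a list of 7 numbers: the turn, a rotation vector about the world's x, y, z in degrees, then the shift along the world's x, y, z in mm, then the closure, from 0 (fully open) to 1 (shut). A call has 1 to 5 rows; each row is the pose to reach, as a shift and turn from the pose commanded when the call began; what a row does not reach only later rows make up. A row lasts 1/12 s, in which the tool goes at most 41.7 mm and 7.16 degrees, less where a joint would pass 70% of its speed; a pose out of reach is approached as far as the arm can. A call with a gripper value outside its range is refused whole. The fingers move at their own pace and stop on an object; "force" is the grip in N (left out, the last holds). Time passes only in rows, so rows that repeat a pose let the fingers close. It gives the time, the measured TCP pose, the force, the opening and the grip force at its end, in the units of the state.
- r.get_obs(): the state, without advancing time (a new reading comes with each control period).
- r.grab_frame(name): name is "scene" or "top"; returns (picture, depth): 420x560x3 uint8, blue, green, red; 420x560 float32, m along the optical axis (not along the pixel's ray), 0 where there is no reading.
- r.camera_info(name): a dict with "vertical_fov" (degrees; the focal length in pixels is half the picture's height over the tangent of half this angle, whatever the lens; pixels are square), "cx", "cy" (the principal point, pixels), "cam_to_world" (4x4, takes a point from camera to world coordinates). Camera axes: x right, y up, looking along -z (the intrinsics and any distortion apply to the point x, -y, -z); pixel columns grow to the right and rows downward; lengths in m; the calibration is good to about 2 mm. A picture is of the moment at which its call begins. camera_info takes no time and is no camera call.
- r.hand_in(): hands the job in; it is judged then, once.
The state is a dict: "clock": time; "joints": joint angles; "qvel": joint speeds; "tau": joint torques, N m; "tcp_pos": TCP position; "orientation": TCP orientation; "contact_force": force on the tool from outside, world axes, zero at the start; "moment": the same for the moment, N m; "grip_width": finger opening in m; "gripper_force": force on a finger pad.
Only numpy, scipy, OpenCV 4.12 (cv2) and the standard library are available. Lean on these libraries where they do the work, as an engineer would, in place of code of your own. Each camera call takes 0.05 s, during which the arm holds its last target. There are 200 camera calls.

## Working session

There is one attempt and no reset: what is moved stays moved. The work goes in short steps, Python scripts to look and compute and a tool call to move; the robot and the scene stay as the last step left them, time stands still between calls to the robot, and variables do not carry over. Pictures are saved under pics/ and viewed, at most 10 in all, crops included, and the job is handed in when it is done.

Besides the shell and the picture viewer there is one more tool, called after "Request:" by a JSON object that holds its "api" and its "payload". servo_tool: Moves the arm, as the interface text tells. Its arguments: {"type":"object","properties":{"commands":{"type":"array"},"force":{"type":"number"}},"required":["commands"]}

```bash
mkdir -p pics; cat > h.py <<'E'
import numpy as np, cv2
from bench import r
def cam(n):
    c=r.camera_info(n); f=210/np.tan(np.radians(c['vertical_fov'])/2); return c,f
def cloud(n,d):
    c,f=cam(n); v,u=np.mgrid[:420,:560]
    P=np.stack([(u-c['cx'])/f*d,-(v-c['cy'])/f*d,-d,np.ones_like(d)],-1)@np.array(c['cam_to_world']).T
    P=P[...,:3]; P[d==0]=np.nan; return P
E
python3 - <<'E'
from h import *
o=r.get_obs(); print({k:np.round(o[k],3) for k in('clock','tcp_pos','orientation','contact_force','grip_width')})
ims=[]
for n in('scene','top'):
    im,d=r.grab_frame(n); np.savez('pics/%s0.npz'%n,im=im,d=d,P=cloud(n,d)); cv2.imwrite('pics/%s0.png'%n,im)
    c=r.camera_info(n); print(n,{k:(np.round(v,3).tolist() if not isinstance(v,str) else v) for k,v in c.items()})
E
```

```text
{'clock': np.float64(0.0), 'tcp_pos': array([ 0.276, -0.615,  0.23 ]), 'orientation': array([-3.07e+00, -6.57e-01,  1.00e-03]), 'contact_force': array([-0.177,  0.11 ,  0.132]), 'grip_width': np.float64(0.086)}
scene {'vertical_fov': 44.033, 'cx': 287.222, 'cy': 203.656, 'cam_to_world': [[0.764, -0.501, 0.407, 1.087], [0.645, 0.579, -0.499, -0.744], [0.014, 0.643, 0.766, 1.176], [0.0, 0.0, 0.0, 1.0]]}
top {'vertical_fov': 45.156, 'cx': 279.166, 'cy': 202.024, 'cam_to_world': [[0.021, 0.99, -0.139, 0.302], [-1.0, 0.02, -0.008, -0.022], [-0.005, 0.139, 0.99, 1.386], [0.0, 0.0, 0.0, 1.0]]}
```

View pics/scene0.png

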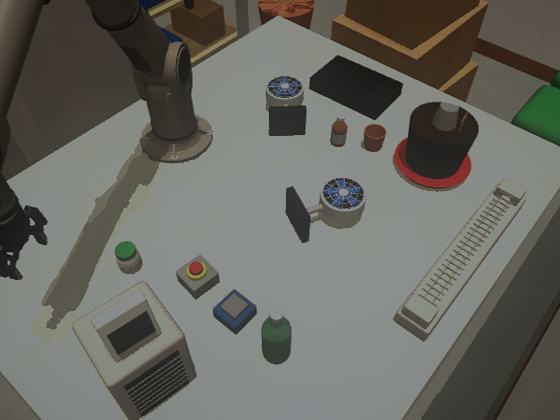

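View pics/top0.png

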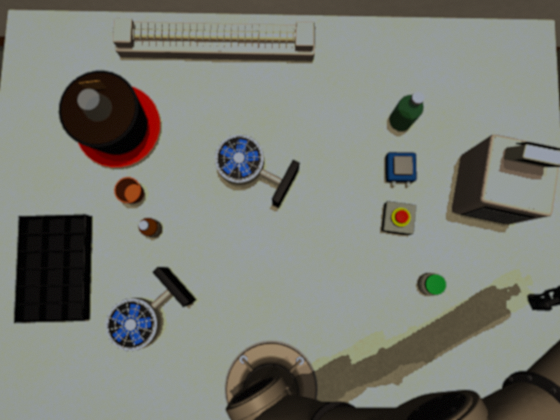

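The scene view shows two fans: A (scene 343,197; top 240,158) and B (scene 284,92; top 133,323). The robot's right is -y, which is right in the top view, so A is the fan meant. The red button is at top (401,216). The air pump is at (402,167) and has no button. I'll confirm with a crop and measure.

```bash
python3 - <<'E'
from h import *
T=np.load('pics/top0.npz'); S=np.load('pics/scene0.npz')
for n,D,pts in(('top',T,dict(headA=(240,158),headB=(133,323),btn=(401,216),pump=(403,166),stem=(270,179),footA=(285,184),table=(330,120),table2=(200,260),greencap=(417,98),jar=(433,284),feed=(143,227),pot=(129,190))),('scene',S,dict(headA=(343,192),headB=(284,88),btn=(196,268),pump=(235,305),footA=(296,214),stem=(318,213),table=(250,200),table2=(380,300)))):
    for k,(u,v) in pts.items(): print(n,k,np.round(np.nanmedian(D['P'][v-1:v+2,u-1:u+2].reshape(-1,3),0),3))
# fan A points from both cameras
Q=np.vstack([D['P'].reshape(-1,3) for D in(T,S)]); 
hc=np.nanmedian(T['P'][155:161,236:244].reshape(-1,3),0)
Q=Q[(np.linalg.norm(Q[:,:2]-hc[:2],axis=1)<.24)&(Q[:,2]>.012)&(Q[:,2]<.2)]
np.save('pics/fan.npy',Q)
d=T['im'];Q1=cv2.resize(d[115:225,195:320],(500,440)); Q2=cv2.resize(S['im'][165:255,270:380],(538,440))[:, :300]
cv2.imwrite('pics/crop.png',np.hstack([Q1,Q2]))
# head: drum points high
t=T['P']; m=(np.linalg.norm(t[...,:2]-hc[:2],axis=2)<.22)
for lo,hi in((.02,.05),(.05,.08),(.08,.1),(.1,.13)):
    q=t[m&(t[...,2]>lo)&(t[...,2]<hi)]; print(lo,len(q),np.round(q.min(0),3),np.round(q.max(0),3)) if len(q) else 0
im=T['im'].astype(int); dark=(im.max(2)<60)
q=t[m&dark&(t[...,2]>.06)&(np.linalg.norm(t[...,:2]-hc[:2],axis=2)>.08)]
print('foot top',len(q)); (c,s,a)=cv2.minAreaRect(q[:,:2].astype(np.float32)*1000); print(c,s,a,q[:,2].max(),cv2.boxPoints((c,s,a)))
ring=t[m&(np.linalg.norm(t[...,:2]-hc[:2],axis=2)<.09)&(t[...,2]>.07)]; print('drum',cv2.minEnclosingCircle(ring[:,:2].astype(np.float32)*1000),np.percentile(ring[:,2],[5,50,95]))
b=t[205:228,390:413].reshape(-1,3); ib=im[205:228,390:413].reshape(-1,3); red=(ib[:,2]>120)&(ib[:,1]<70); print('btn',red.sum(),np.nanmean(b[red],0),cv2.minEnclosingCircle(b[red][:,:2].astype(np.float32)*1000))
E
```

```text
top headA [0.598 0.093 0.092]
top headB [0.17  0.347 0.09 ]
top btn [ 0.456 -0.331  0.068]
top pump [ 0.594 -0.343  0.052]
top stem [0.55  0.014 0.06 ]
top footA [ 0.528 -0.026  0.108]
top table [ 0.734 -0.15   0.002]
top table2 [ 0.333  0.202 -0.   ]
top greencap [ 0.735 -0.346  0.19 ]
top jar [ 0.282 -0.409  0.077]
top feed [0.411 0.332 0.11 ]
top pot [0.521 0.406 0.006]
scene headA [0.599 0.096 0.09 ]
scene headB [0.175 0.346 0.087]
scene btn [ 0.462 -0.334  0.069]
scene pump [ 0.602 -0.341  0.053]
scene footA [ 0.544 -0.041  0.078]
scene stem [ 0.553  0.053 -0.002]
scene table [ 0.369 -0.038 -0.001]
scene table2 [ 0.851 -0.07   0.001]
0.02 79 [ 0.479 -0.061  0.02 ] [0.605 0.145 0.05 ]
0.05 288 [ 0.479 -0.063  0.05 ] [0.661 0.16  0.08 ]
0.08 1878 [ 0.479 -0.062  0.08 ] [0.663 0.16  0.1  ]
0.1 403 [ 0.479 -0.061  0.101] [0.592 0.006 0.117]
foot top 441
(534.5043334960938, -27.144554138183594) (22.538728713989258, 117.77696228027344) 63.04019546508789 0.11672543308693273 [[476.90643  -10.491224]
 [581.884    -63.887215]
 [592.10223  -43.797882]
 [487.1247     9.598106]]
drum ((591.5415649414062, 85.1279067993164), 77.8172836303711) [0.08181214 0.08733294 0.0923383 ]
btn 117 [ 0.45593673 -0.33284903  0.06952136] ((455.6931457519531, -332.48590087890625), 15.81066608428955)
```

View pics/crop.png

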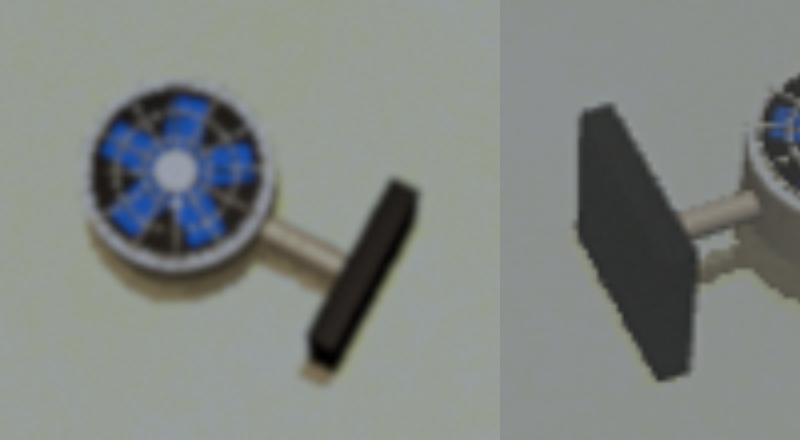

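Crop confirms fan A: it lies on its back with the blue blades up and its black foot toward -y. Measured foot centre is (534,-27) mm with its top at 0.11–0.117, head (598,94), drum face 0.09, and fan z direction (0.455,0.89). The head position predicted from the foot, 150 mm along z, is (598,97), which agrees. The button top is (456,-333,69) mm.

Plan: put the closed fingers into the gap at (553,10), pull along -z_fan past balance, then let the head rest on the finger to lower it.

Request:
{"api": "servo_tool", "payload": {"commands": [[0,0,6,16,36,8,1],[0,0,12,32,72,16,1],[0,0,18,48,108,24,1],[0,0,24,64,144,32,1],[0,0,30,80,180,40,1]], "force": 40}}

```text
clock: 0.52
tcp_pos: [0.3566, -0.4339, 0.2713]
orientation: [-2.793, -1.437, 0.001]
contact_force: [1.3, 0.3, 0.3]
grip_width: 0.0258
gripper_force: 0.0
```

Request:
{"api": "servo_tool", "payload": {"commands": [[0,0,3,16,37,0,1],[0,0,6,32,74,0,1],[0,0,9,49,111,0,1],[0,0,9,66,148,0,1],[0,0,9,82,185,0,1]]}}

```text
clock: 0.93
tcp_pos: [0.4386, -0.2489, 0.2712]
orientation: [-2.676, -1.645, 0.0]
contact_force: [1.1, -0.6, -0.7]
grip_width: -0.0002
gripper_force: 0.0
```

Request:
{"api": "servo_tool", "payload": {"commands": [[0,0,0,16,37,0,1],[0,0,0,32,74,0,1],[0,0,0,49,111,0,1],[0,0,0,66,148,0,1],[0,0,0,82,185,0,1]]}}

```text
clock: 1.35
tcp_pos: [0.5206, -0.064, 0.2712]
orientation: [2.676, 1.645, -0.0]
contact_force: [1.3, -0.4, -0.2]
grip_width: 0.0
gripper_force: 0.0
```

Request:
{"api": "servo_tool", "payload": {"commands": [[0,0,0,16,37,0,1],[0,0,0,33,74,0,1],[0,0,0,33,74,0,1]]}}

```text
clock: 1.6
tcp_pos: [0.555, 0.018, 0.2715]
orientation: [-2.664, -1.659, -0.007]
contact_force: [-0.6, 0.9, 0.8]
grip_width: -0.0001
gripper_force: 0.0
```

Request:
{"api": "servo_tool", "payload": {"commands": [[0,0,0,0,0,-36,1],[0,0,0,0,0,-72,1],[0,0,0,0,0,-105,1],[0,0,0,0,0,-130,1],[0,0,0,0,0,-130,1]]}}

```text
clock: 2.02
tcp_pos: [0.5492, 0.0073, 0.136]
orientation: [-2.672, -1.643, 0.014]
contact_force: [-0.9, -0.4, 0.7]
grip_width: 0.0
gripper_force: 0.0
```

Request:
{"api": "servo_tool", "payload": {"commands": [[0,0,0,0,0,-20,1],[0,0,0,0,0,-40,1],[0,0,0,0,0,-46,1],[0,0,0,0,0,-46,1]]}}

```text
clock: 2.35
tcp_pos: [0.5528, 0.0079, 0.095]
orientation: [-2.676, -1.645, 0.003]
contact_force: [0.8, 0.1, 0.4]
grip_width: -0.0001
gripper_force: 0.0
```

```bash
python3 - <<'E'
from h import *
a,_=r.grab_frame('scene');b,_=r.grab_frame('top')
cv2.imwrite('pics/p1.png',np.hstack([cv2.resize(a[130:260,240:400],(400,325)),cv2.resize(b[100:230,180:340],(400,325))]))
E
```

```text
(no output)
```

View pics/p1.png

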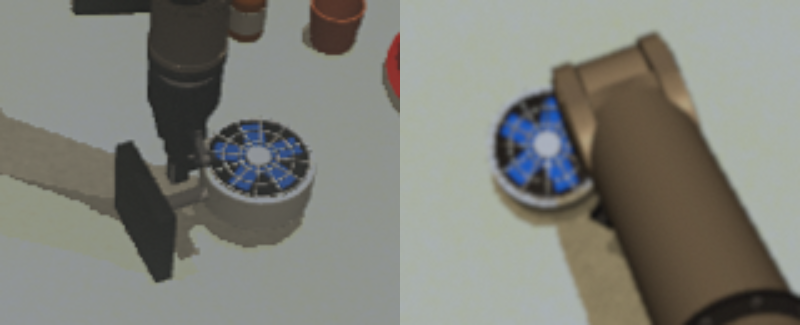

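The left panel shows the fingertips at (180,172), in the gap above the stem and clear of foot and head. Next I pull along -z_fan.

Request:
{"api": "servo_tool", "payload": {"commands": [[0,0,0,-3,-6,0,1],[0,0,0,-6,-12,0,1],[0,0,0,-9,-18,0,1],[0,0,0,-11,-22,0,1],[0,0,0,-14,-27,0,1]]}}

```text
clock: 2.87
tcp_pos: [0.5404, -0.0188, 0.0963]
orientation: [2.675, 1.645, 0.005]
contact_force: [2.4, 2.6, 2.3]
grip_width: 0.0001
gripper_force: 1.5
```

Request:
{"api": "servo_tool", "payload": {"commands": [[0,0,0,-2,-4,0,1],[0,0,0,-5,-9,0,1],[0,0,0,-7,-13,0,1],[0,0,0,-9,-18,0,1],[0,0,0,-9,-18,0,1]]}}

```text
clock: 3.28
tcp_pos: [0.5289, -0.0387, 0.0947]
orientation: [-2.677, -1.643, 0.004]
contact_force: [0.6, 1.2, 0.1]
grip_width: -0.0001
gripper_force: 1.3
```

```bash
python3 - <<'E'
from h import *
a,_=r.grab_frame('scene');b,_=r.grab_frame('top')
cv2.imwrite('pics/p2.png',np.hstack([cv2.resize(a[130:260,240:400],(400,325)),cv2.resize(b[100:230,180:340],(400,325))]))
E
```

```text
(no output)
```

View pics/p2.png

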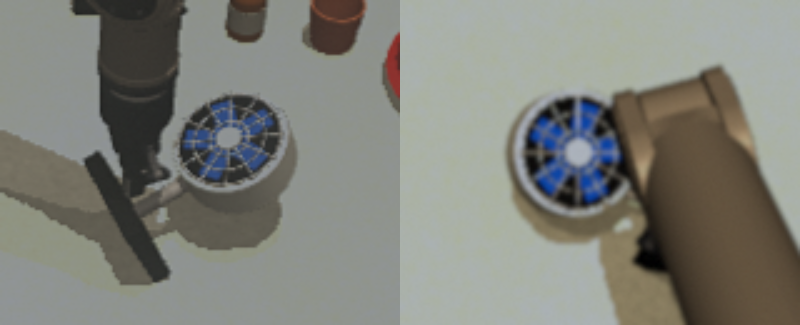

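It is tipping, about 20° so far: the foot's lower edge stays put and the head is raised. I'll continue the pull.

Request:
{"api": "servo_tool", "payload": {"commands": [[0,0,0,-2,-4,0,1],[0,0,0,-5,-9,0,1],[0,0,0,-7,-13,0,1],[0,0,0,-9,-18,0,1],[0,0,0,-11,-22,0,1]]}}

```text
clock: 3.8
tcp_pos: [0.5188, -0.0599, 0.0952]
orientation: [2.677, 1.644, -0.001]
contact_force: [0.3, -0.0, 0.7]
grip_width: -0.0
gripper_force: 0.0
```

Request:
{"api": "servo_tool", "payload": {"commands": [[0,0,0,-2,-4,0,1],[0,0,0,-5,-9,0,1],[0,0,0,-7,-13,0,1],[0,0,0,-9,-18,0,1],[0,0,0,-9,-18,0,1]]}}

```text
clock: 4.22
tcp_pos: [0.5097, -0.0784, 0.0952]
orientation: [2.677, 1.643, -0.002]
contact_force: [-1.0, 0.6, -0.7]
grip_width: 0.0001
gripper_force: 0.0
```

```bash
python3 - <<'E'
from h import *
a,_=r.grab_frame('scene');b,_=r.grab_frame('top')
cv2.imwrite('pics/p3.png',np.hstack([cv2.resize(a[110:260,220:400],(400,333)),cv2.resize(b[100:250,180:360],(400,333))]))
E
```

```text
(no output)
```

View pics/p3.png

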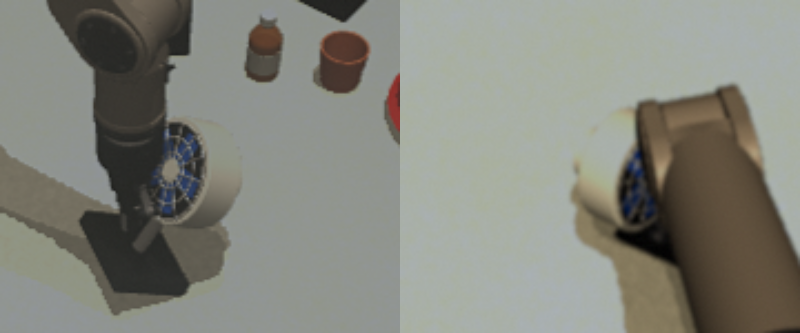

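It is past balance at about 60–65°, with the face leaning on the fingers. I'll keep moving along -z_fan slowly to lower it.

Request:
{"api": "servo_tool", "payload": {"commands": [[0,0,0,-2,-4,0,1],[0,0,0,-5,-9,0,1],[0,0,0,-7,-13,0,1],[0,0,0,-9,-18,0,1],[0,0,0,-11,-22,0,1]]}}

```text
clock: 4.73
tcp_pos: [0.4988, -0.0998, 0.0951]
orientation: [-2.677, -1.645, 0.001]
contact_force: [-1.0, -2.3, -1.6]
grip_width: 0.0002
gripper_force: 1.1
```

Request:
{"api": "servo_tool", "payload": {"commands": [[0,0,0,-2,-4,0,1],[0,0,0,-5,-9,0,1],[0,0,0,-7,-13,0,1],[0,0,0,-9,-18,0,1],[0,0,0,-11,-22,0,1]]}}

```text
clock: 5.15
tcp_pos: [0.4884, -0.1214, 0.0955]
orientation: [2.676, 1.645, 0.001]
contact_force: [-1.7, -1.6, 0.3]
grip_width: -0.0004
gripper_force: 0.0
```

Request:
{"api": "servo_tool", "payload": {"commands": [[0,0,0,-3,-6,0,1],[0,0,0,-6,-12,0,1],[0,0,0,-9,-18,0,1],[0,0,0,-12,-24,0,1],[0,0,0,-15,-30,0,1]]}}

```text
clock: 5.57
tcp_pos: [0.4732, -0.1513, 0.0954]
orientation: [2.676, 1.646, 0.001]
contact_force: [0.1, 0.0, 0.8]
grip_width: 0.0004
gripper_force: 0.0
```

Request:
{"api": "servo_tool", "payload": {"commands": [[0,0,0,-6,-12,0,1],[0,0,0,-12,-24,0,1],[0,0,0,-18,-36,0,1],[0,0,0,-24,-48,0,1],[0,0,0,-24,-48,0,1]]}}

```text
clock: 5.98
tcp_pos: [0.4478, -0.2016, 0.0952]
orientation: [2.679, 1.64, -0.002]
contact_force: [-0.7, 0.1, -0.2]
grip_width: -0.0002
gripper_force: 0.0
```

```bash
python3 - <<'E'
from h import *
a,_=r.grab_frame('scene');b,d=r.grab_frame('top')
cv2.imwrite('pics/p4.png',np.hstack([cv2.resize(a[110:260,220:400],(400,333)),cv2.resize(b[100:250,180:360],(400,333))]))
E
```

```text
(no output)
```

View pics/p4.png

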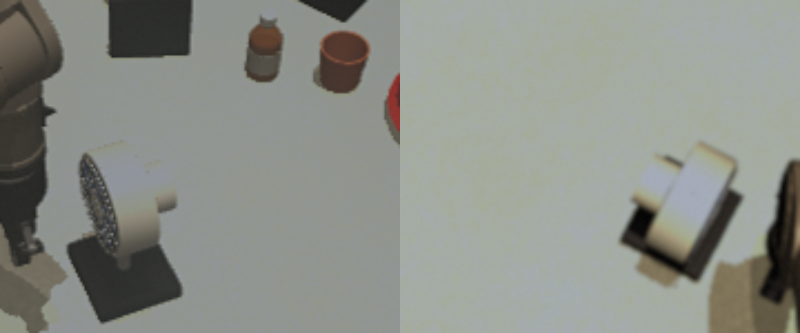

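The fan stands on its foot, with the gripper clear of it. I'll check its height while moving above the button.

Request:
{"api": "servo_tool", "payload": {"commands": [[0,0,0,2,-33,10,1],[0,0,0,4,-66,10,1],[0,0,0,6,-99,10,1],[0,0,0,8,-131,10,1],[0,0,0,8,-131,10,1]]}}

```text
clock: 6.5
tcp_pos: [0.4575, -0.3364, 0.1056]
orientation: [2.678, 1.635, -0.001]
contact_force: [0.2, -0.4, -0.3]
grip_width: 0.0003
gripper_force: 0.0
```

```bash
python3 - <<'E'
from h import *
for n in('top','scene'):
    b,d=r.grab_frame(n); P=cloud(n,d); m=(np.linalg.norm(P[...,:2]-[.504,-.086],axis=2)<.1)
    q=P[m]; h=q[q[:,2]>.19]; print(n,np.nanmax(q[:,2]),'headtop',h.mean(0),h.max(0))
    f=q[(q[:,2]>.015)&(q[:,2]<.028)]; print('foot',len(f),f[:,2].mean(),f[:,2].std(),cv2.minAreaRect(f[:,:2].astype(np.float32)*1000))
o=r.get_obs(); print(o['clock'],o['tcp_pos'],o['contact_force'])
E
```

```text
top 0.22134234837205313 headtop [ 0.50060289 -0.09045862  0.20782321] [ 0.55917001 -0.04806549  0.22134235]
foot 601 0.022283210349673278 0.0026761597256607893 ((506.10357666015625, -86.04670715332031), (109.89567565917969, 121.17095947265625), 63.14088821411133)
scene 0.22033917296166383 headtop [ 0.51590598 -0.09754929  0.2059297 ] [ 0.56208661 -0.05303151  0.22033917]
foot 1057 0.021270716126772046 0.002521325559152146 ((509.0375671386719, -84.77186584472656), (110.10887908935547, 124.87443542480469), 63.15496063232422)
6.6 [ 0.45783891 -0.33005097  0.10512762] [0.09663891 0.98837963 0.03862882]
```

The fan is upright: foot top level at 22 mm, head top at 215–220 mm, origin (506,-86). The underside centre moved only about 55 mm horizontally. Now I press the button, whose top is at about 69 mm.

Request:
{"api": "servo_tool", "payload": {"commands": [[0,0,0,0,0,-15,1],[0,0,0,0,0,-30,1],[0,0,0,0,0,-36,1],[0,0,0,0,0,-40,1],[0,0,0,0,0,-43,1]]}}

```text
clock: 7.02
tcp_pos: [0.4578, -0.3278, 0.0623]
orientation: [-2.673, -1.647, -0.001]
contact_force: [-0.9, 2.8, 4.4]
grip_width: 0.0003
gripper_force: 2.2
```

Request:
{"api": "servo_tool", "payload": {"commands": [[0,0,0,0,0,-2,1],[0,0,0,0,0,-4,1],[0,0,0,0,0,-4,1],[0,0,0,0,0,-4,1]]}}

```text
clock: 7.35
tcp_pos: [0.458, -0.3282, 0.0608]
orientation: [-2.675, -1.647, -0.0]
contact_force: [-5.7, 8.6, 22.7]
grip_width: -0.0
gripper_force: 11.3
```

Request:
{"api": "servo_tool", "payload": {"commands": [[0,0,0,0,0,15,1],[0,0,0,0,0,30,1],[0,0,0,0,-3,30,1],[0,0,0,0,-3,30,1]]}}

```text
clock: 7.68
tcp_pos: [0.4581, -0.3341, 0.0894]
orientation: [2.674, 1.643, 0.001]
contact_force: [0.3, 0.1, -0.7]
grip_width: -0.0002
gripper_force: 0.0
```

```bash
python3 - <<'E'
from h import *
for n in('top','scene'):
    D=np.load('pics/%s0.npz'%n); im=D['im'].astype(int);P=D['P']; m=np.linalg.norm(P[...,:2]-[.457,-.333],axis=2)<.06
    red=m&(im[...,2]>120)&(im[...,1]<70); yel=m&(im[...,2]>130)&(im[...,1]>120)&(im[...,0]<80)
    for k,s in(('red',red),('yel',yel)):
        q=P[s]; print(n,k,len(q),np.round(np.median(q,0),4),np.percentile(q[:,2],[10,90]).round(4),cv2.minAreaRect(q[:,:2].astype(np.float32)*1000))
    g=P[m&~red&~yel&(P[...,2]>.03)]; print('box',np.median(g,0).round(4),cv2.minAreaRect(g[:,:2].astype(np.float32)*1000))
E
```

```text
top red 116 [ 0.4563 -0.3333  0.0697] [0.066  0.0729] ((455.2292175292969, -332.69140625), (29.36959457397461, 28.927444458007812), 1.239398717880249)
top yel 115 [ 0.4583 -0.3361  0.0568] [0.0519 0.0611] ((459.0756530761719, -335.1201477050781), (48.75274658203125, 50.47967529296875), 89.54463958740234)
box [ 0.448  -0.3257  0.0457] ((454.6634521484375, -334.3713073730469), (81.02059173583984, 82.7775650024414), 83.48747253417969)
scene red 115 [ 0.4574 -0.3341  0.0683] [0.0652 0.0713] ((458.24005126953125, -333.02520751953125), (30.975740432739258, 31.67509651184082), 3.1677660942077637)
scene yel 75 [ 0.4672 -0.3414  0.0567] [0.054  0.0595] ((461.74169921875, -335.22723388671875), (48.26557159423828, 40.97334671020508), 58.30178451538086)
box [ 0.473  -0.3434  0.0443] ((458.1065979003906, -332.7644348144531), (80.69548034667969, 83.48285675048828), 83.70714569091797)
```

The collar is at 57 mm, so the button bottoms out near 61 mm, which is where the finger stopped. The tool is now well centred, so I'll press once more to be sure, then retreat.

Request:
{"api": "servo_tool", "payload": {"commands": [[0,0,0,0,0,-18,1],[0,0,0,0,0,-26,1],[0,0,0,0,0,-31,1],[0,0,0,0,0,-31,1],[0,0,0,0,0,-31,1]]}}

```text
clock: 8.1
tcp_pos: [0.4577, -0.3335, 0.0605]
orientation: [2.675, 1.644, -0.002]
contact_force: [-9.1, 5.9, 38.7]
grip_width: 0.0001
gripper_force: 19.0
```

Request:
{"api": "servo_tool", "payload": {"commands": [[0,0,0,0,0,0,1],[0,0,0,0,0,20,1],[0,0,0,0,0,60,1],[0,0,0,0,0,100,1],[0,0,0,0,0,100,1]]}}

```text
clock: 8.52
tcp_pos: [0.461, -0.3348, 0.1638]
orientation: [2.668, 1.64, 0.007]
contact_force: [1.4, -2.0, 0.3]
grip_width: 0.0003
gripper_force: 0.0
```

```bash
python3 - <<'E'
from h import *
a,_=r.grab_frame('scene');b,d=r.grab_frame('top'); P=cloud('top',d)
q=P[np.linalg.norm(P[...,:2]-[.506,-.086],axis=2)<.1]; print(np.nanmax(q[:,2]))
f=q[(q[:,2]>.015)&(q[:,2]<.028)]; print(cv2.minAreaRect(f[:,:2].astype(np.float32)*1000))
cv2.imwrite('pics/p5.png',a)
E
```

```text
0.22069538384804366
((506.1463317871094, -86.01893615722656), (110.0282974243164, 120.35755157470703), 63.04347229003906)
```

View pics/p5.png

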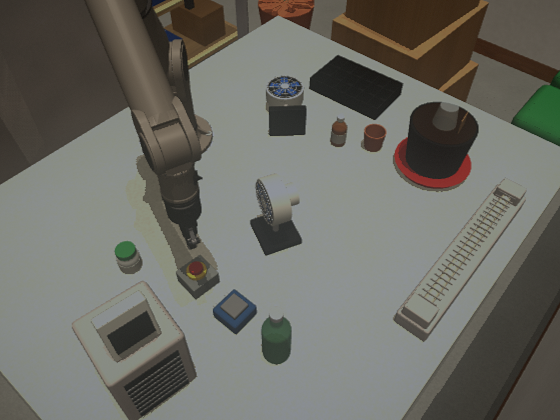

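The fan stands at (275,215), the gripper is clear above the button at (197,268), and the other things are where they were. The second press hit the hard stop at 60.5 mm with 39 N.

```bash
python3 -c "
from bench import r
print(r.hand_in())"
```

```text
the job is handed in; nothing more can be done
None
```

The fan stands on its foot about 55 mm from where it fell, the red button was then pushed to its stop and released, nothing else on the shelf was moved, and the job is handed in (no verdict was returned).

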